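# Fit the round-nozzle die to the clay extruder and lock it

## Task

Get the clay extruder ready for pulling coils: first seat the die with the round nozzle in the mouth of the upright barrel, flange down and nozzle up, flat in its recess. Then set the winged lock ring down over it with its wings crosswise to the barrel's lugs, and turn it clockwise (seen from above) until its wings stand over the lugs and it is locked, and let go.

Things in the scene. Friction and masses are not known exactly. Their poses are not given: they have to be found in the camera images.
- die_centre (a point): Round-nozzle die, loose, aluminium: flange disk 58 mm across, 8 mm thick, with a round nozzle 24 mm across rising 32 mm from its middle (40 mm in all). Origin on its axis half-way up, z up the nozzle. Grip the nozzle above the flange. Two like dies with a square (30 mm) or flat (44 x 12 mm) nozzle are not wanted; the three trade places.
- ring_centre (a point): Lock ring, loose, steel, open side down: 108 mm across, 30 mm high, 46 mm hole on top; 2 upright wings at +y and -y, 34 mm tall, 28 long (x), 6 thick, outer faces 58 mm apart: grip there. Origin half-way up, 32 mm above lower edge. Under each wing inside, at the lower edge, a lug 31 wide, 6 high points inward; 84 mm between them. A half turn is the same. Not the wingless 84 mm ring.
- mouth (a point): Mouth of the fixed steel extruder barrel, 74 mm across, rim 118 mm above the table. Origin on its axis on the ledge where the die rests, 6 mm below the rim; the recess is 68 mm across, so the die has 5 mm play and stands 2 mm proud. z up; y along the line of the barrel's two lugs. With the ring seated on the die, the ring's origin is 16 mm above this point (lower edge 96 mm above the table).
- barrel: The same barrel, origin on the table. Foot 160 mm along y, 90 along x, 12 high. Lugs at +y and -y, 92 mm across, 60 degrees wide each, 105-111 mm up, a stop at their clockwise ends. The ring goes down only with its wings' line 55 to 125 degrees counter-clockwise (from above) of the lugs' line; then turn it clockwise, freely, to in line. The stops end the turn about 10 degrees beyond.
There are look-alikes about, which are no part of the job. What is shaped like the part that bears die_centre but purple is not meant. Leave any green look-alike of the part that bears ring_centre alone.

How it is judged (in metres and radians):
On the way:
1. the round-nozzle die lies flat in the mouth's recess while the lock ring is still off the barrel (horizontal distance between die_centre and mouth below 0.01 m and z of die_centre in the frame of mouth below 0.024 m and angle between die_centre's own z axis and vertical below 0.1 rad and horizontal distance between ring_centre and mouth above 0.08 m), for 0.2 s.
At the end, for the whole second after the job is handed in: The round-nozzle die lies flat in the mouth's recess, within 10 mm of its axis and 4 mm of its resting height; the lock ring sits over it within 10 mm of the axis and 4 mm of its seated height, wings within 17 degrees of the lugs' line; both within 5.7 degrees of level (horizontal distance between each of die_centre, ring_centre and mouth below 0.01 m and z of die_centre in the frame of mouth between 0.015 and 0.024 m and angle between each of die_centre, ring_centre's own z axis and vertical below 0.1 rad and z of ring_centre in the frame of mouth between 0.01 and 0.02 m and angle between the y axis of ring_centre and the y axis of mouth, either way round below 0.3 rad); the robot touches nothing.
It also fails if it takes over 54 s, if anything falls off the work surface, if the arm or the gripper's body presses on something with over 40 N, if the wrist force passes 120 N, or if a joint passes its speed limit or range.

## Robot

A 6-joint arm with a two-finger parallel gripper is mounted at the origin on the work surface. World frame = base frame: x ahead of the robot, y to its left, z up, the work surface at z = 0. Lengths are in mm, angles in rad, forces in N, time in s.
With the tool pointing down it reaches from about 325 to 925 mm from the base axis. Payload 3.1 kg.
Tool frame: the origin (TCP) lies on the centre line of the jaws, within the pads' length; the fingertips stand 11 mm ahead of it and the grasp point (between the pads) lies 8 mm behind it; z points along the fingers, y is the direction in which the jaws open and shut (so a half turn about z gives the same grasp; the last joint's range is limited). The gripper opens to 85 mm and grips with 20 to 120 N. Pads are 22 mm wide; open, the fingers measure 114 mm over their backs; the gripper's body (76 mm by 85 mm) begins 54 mm behind the grasp point. The pads swing forward as they close: fully open they stand 13 mm farther back than shut.
Start: joints at [-1.413, 0.217, 1.613, -0, 1.311, -0.112], TCP at [166.608, -602.396, 242.3] pointing down, gripper open.
Joint ranges: [-2.75, 2.75], [-0.78, 2.1], [0.31, 2.55], [-1.13, 4.27], [0.13, 2.63], [-2.58, 2.58]. Speed limits (rad/s): [2.79, 2.79, 3.14, 3.14, 3.14, 3.14].

## Interface

Orientations are given as a rotation vector (axis times angle).
In Python, from station import env, get_image, order gives the robot as it stands.
- The arm moves only by the tool send_rows, never from a script. Its argument "plan" is a list of rows, each a list of 4 numbers: the shift along the tool's x, y, z in cm, then the turn about the tool's z in degrees. A call has 1 to 20 rows; each row is the pose to reach, as a shift and turn from the pose measured when the call began, along the tool's axes at that moment; what a row does not reach only later rows make up. A row lasts 1/10 s, in which the tool goes at most 50 mm and 8.59 degrees, less where a joint would pass 70% of its speed; a pose out of reach is approached as far as the arm can. A call with a gripper value outside its range is refused whole. "grip" is the closure in counts, from 0 (fully open) to 255 (shut), set as the call begins (left out, the last holds). The fingers move at their own pace and stop on an object; the grip force is fixed at half the most. Time passes only in rows, so rows that repeat a pose let the fingers close. It gives the time, the measured TCP pose, the force and the opening at its end, in the units of the state.
- env.read_state(): the state, without advancing time (a new reading comes with each control period).
- get_image(name): name is "scene" or "top"; returns a dict with "pixels" (400x640x3 uint8, red, green, blue), "K" (3x3 intrinsics, pixels), "T" (4x4, takes a point from camera to world coordinates). Camera axes: x right, y up, looking along -z (the intrinsics and any distortion apply to the point x, -y, -z); pixel columns grow to the right and rows downward; lengths in mm; the calibration is good to about 2 mm. A picture is of the moment at which its call begins. There is no depth.
- order.close_job(): hands the job in, once; it reports no verdict.
The state is a dict: "t": time; "q": joint angles; "dq": joint speeds; "joint_efforts": joint torques, N m; "tool_pos": TCP position; "tcp_rot": TCP orientation; "force": force on the tool from outside, world axes, zero at the start; "ft_torque": the same for the moment, N m; "finger_gap": opening from 0.0 (shut) to 1.0 (fully open).
Only numpy, scipy, OpenCV 4.12 (cv2) and the standard library are available. Lean on these libraries where they do the work, as an engineer would, in place of code of your own. Each camera call takes 0.05 s, during which the arm holds its last target. There are 200 camera calls.

## Working session

There is one attempt and no reset: what is moved stays moved. The work goes in short steps, Python scripts to look and compute and a tool call to move; the robot and the scene stay as the last step left them, time stands still between calls to the robot, and variables do not carry over. Pictures are saved under pics/ and viewed, about 8 in all and at most 12, crops included, and the job is handed in when it is done.

Besides the shell and the picture viewer there is one more tool, called as a command line: name --pt "numbers of a row" for each row, then --argument value for the rest. send_rows: Moves the arm, as the interface text tells. Its arguments: {"type":"object","properties":{"plan":{"type":"array"},"grip":{"type":"number"}},"required":["plan"]}

```bash
ls; mkdir -p pics
python3 - <<'E'
from station import env,get_image
import cv2
print(env.read_state())
for n in("scene","top"):
    d=get_image(n);cv2.imwrite(f"pics/{n}0.png",d["pixels"][:,:,::-1]);print(n,d["K"],d["T"],[k for k in d])
E
```

```text
pics
{'t': 0.0, 'q': array([-1.41319818e+00,  2.17752738e-01,  1.61494563e+00,  3.99447897e-06,
        1.31130533e+00, -1.12196144e-01]), 'dq': array([-2.61713350e-04, -5.30372661e-04, -1.30613720e-03,  4.29271805e-05,
        1.28530434e-03, -3.73092571e-05]), 'joint_efforts': array([-1.65585578e-03, -3.96845126e+01, -3.03853905e+01, -1.90737164e-04,
        9.86377912e-03, -4.65402266e-06]), 'tool_pos': array([ 166.48210829, -601.59182085,  240.96312625]), 'tcp_rot': array([-3.11066342e+00, -4.22181962e-01,  7.98449288e-05]), 'force': array([ 0.89715989, -0.64529263, -0.47172703]), 'ft_torque': array([-0.04945097, -0.06729862,  0.00675875]), 'finger_gap': 1.0011743849441512}
scene [[362.44222666   0.         320.48663159]
 [  0.         362.44222666 200.83923088]
 [  0.           0.           1.        ]] [[ 5.56760483e-01 -6.83994472e-01  4.71348414e-01  8.66918197e+02]
 [ 8.30668237e-01  4.56508683e-01 -3.18732022e-01 -2.87553387e+02]
 [ 2.83629721e-03  5.68991551e-01  8.22338477e-01  7.35281451e+02]
 [ 0.00000000e+00  0.00000000e+00  0.00000000e+00  1.00000000e+00]] ['pixels', 'K', 'T']
top [[371.13143367   0.         325.03780312]
 [  0.         371.13143367 195.2219274 ]
 [  0.           0.           1.        ]] [[ 8.45240245e-03  9.88170280e-01 -1.53127578e-01  3.49692674e+02]
 [-9.99855373e-01  6.09183032e-03 -1.58783568e-02 -5.73513927e+01]
 [-1.47576931e-02  1.53239642e-01  9.88078854e-01  1.05813352e+03]
 [ 0.00000000e+00  0.00000000e+00  0.00000000e+00  1.00000000e+00]] ['pixels', 'K', 'T']
```

View pics/scene0.png

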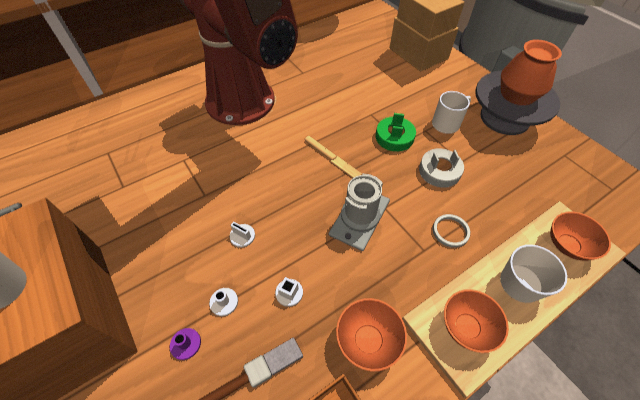

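View pics/top0.png

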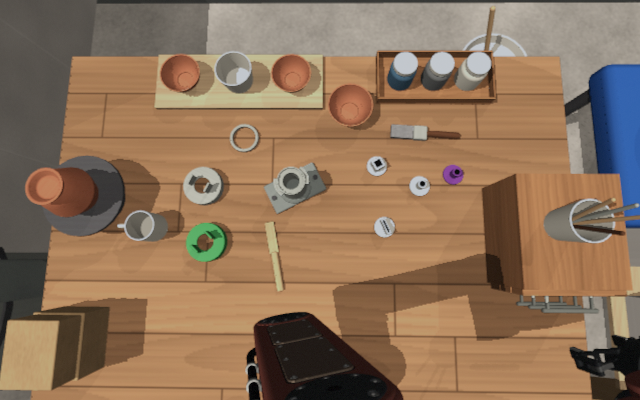

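The candidates (scene pixel / top pixel) are:
- **Dies:** the round die is at (222,301)/(420,186). The square die is at (288,291)/(377,166), the flat die at (241,234)/(385,227) and the purple look-alike at (184,344)/(453,175).
- **Rings:** the steel winged ring is at (441,168)/(203,186), the green one at (396,132)/(207,242) and the wingless one at (451,231)/(244,138).
- **Barrel:** (363,200)/(293,183).

I choose the white round die and the steel winged ring, and will check both in one close crop.

```bash
cat > h.py <<'E'
import numpy as np,cv2
from station import env,get_image
def ray(d,uv):
    uv=np.atleast_2d(uv).astype(float);K=d["K"];T=d["T"]
    v=np.c_[(uv[:,0]-K[0,2])/K[0,0],-(uv[:,1]-K[1,2])/K[1,1],-np.ones(len(uv))]
    return T[:3,3],v@T[:3,:3].T
def plane(d,uv,z):
    o,v=ray(d,uv);return (o+v*((z-o[2])/v[:,2])[:,None])
def proj(d,P):
    P=np.atleast_2d(P);c=(P-d["T"][:3,3])@d["T"][:3,:3];K=d["K"]
    return np.c_[K[0,0]*c[:,0]/-c[:,2]+K[0,2],-K[1,1]*c[:,1]/-c[:,2]+K[1,2]]
def two(a,ua,b,ub):
    o,v=ray(a,ua);p,w=ray(b,ub);v=v[0];w=w[0]
    s=np.linalg.lstsq(np.c_[v,-w],p-o,rcond=None)[0];x=o+s[0]*v;y=p+s[1]*w
    return (x+y)/2,np.linalg.norm(x-y)
def crop(d,c,r,s):
    u,v=map(int,c);im=d["pixels"][max(v-r,0):v+r,max(u-r,0):u+r,::-1]
    return cv2.resize(im,(s,s),interpolation=cv2.INTER_CUBIC)
E
python3 - <<'E'
from h import *
s=get_image("scene");t=get_image("top")
a=[crop(s,c,r,266) for c,r in(((222,300),20),((360,205),50),((441,166),30))]
b=[crop(t,c,r,266) for c,r in(((420,186),20),((295,186),40),((203,186),30))]
cv2.imwrite("pics/m1.png",np.vstack([np.hstack(a),np.hstack(b)]))
for n,u,w in(("die",(222,297),(420,185)),("barrel",(363,190),(292,182)),("ring",(441,165),(203,185))):
    print(n,two(s,u,t,w))
E
```

```text
die (array([ 542.01501026, -308.97306357,   18.59047379]), np.float64(1.5793916328186504))
barrel (array([532.77308   ,  46.39911418, 106.17256905]), np.float64(4.1410035054328285))
ring (array([537.59632385, 307.40881408,  23.55495791]), np.float64(0.8282504876571605))
```

View pics/m1.png

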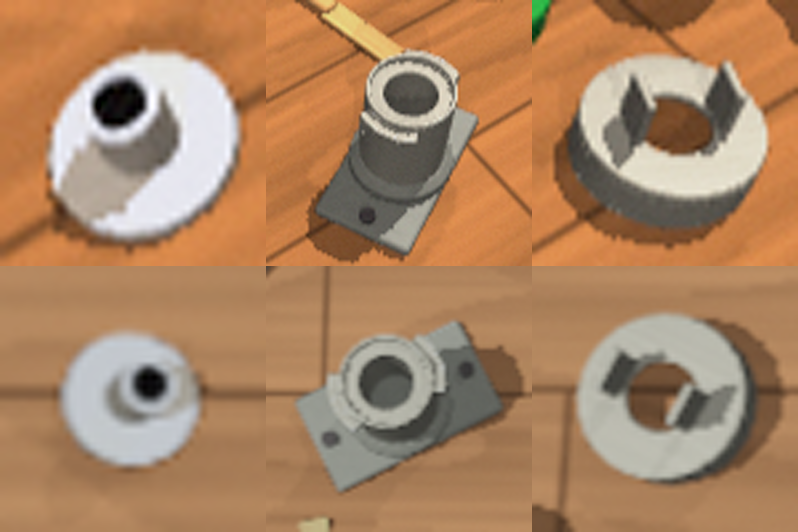

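The crop confirms it: the round hollow nozzle on the white flange stands upright, the ring is the steel one with two wings, and the barrel's lugs lie along its foot. Next I fit the shapes.

Run:
```python
from h import *
s=get_image("scene");t=get_image("top")
def comp(d,mask,seed,r):
    m=np.zeros_like(mask,np.uint8);u,v=seed;m[v-r:v+r,u-r:u+r]=mask[v-r:v+r,u-r:u+r]
    m=cv2.morphologyEx(m,cv2.MORPH_CLOSE,np.ones((3,3),np.uint8))
    c=max(cv2.findContours(m,cv2.RETR_EXTERNAL,cv2.CHAIN_APPROX_NONE)[0],key=cv2.contourArea);return c
def gray(d,smax):
    h=cv2.cvtColor(d["pixels"],cv2.COLOR_RGB2HSV);return h
for n,d,dd,rr,bb in(("scene",s,(222,300),(441,168),(360,205)),("top",t,(420,186),(203,186),(295,186))):
    h=gray(d,0);low=((h[...,1]<75)&(h[...,2]>40)).astype(np.uint8)
    for nm,sd,r,z in(("die",dd,18,8),("ring",rr,32,30),("barrel",bb,48,12)):
        c=comp(d,low,sd,r);P=plane(d,c[:,0],z);(x,y),rad=cv2.minEnclosingCircle(P[:,:2].astype(np.float32))
        print(n,nm,cv2.contourArea(c),"circle",np.round([x,y,rad],1),"rect",cv2.minAreaRect(P[:,:2].astype(np.float32)))
print("die nozzle top",plane(t,(422.6,183.7),40)[0],plane(s,(220,295.2),40)[0])
P=plane(t,[(274.25,197.7),(314.9,177)],12);print("foot holes",P,P.mean(0),np.degrees(np.arctan2(*(P[1]-P[0])[1::-1])))
print("rim",plane(t,(291.4,181.2),118)[0],plane(s,(310+(411-266)*100/266,155+95*100/266),118)[0])
print("box",plane(t,[(484,188),(496,292)],0),two(s,(46,200),t,(516,177)))
a=crop(t,(203,186),24,400);b=crop(s,(441,166),26,400);cv2.imwrite("pics/m2.png",np.hstack([a,b]))
```

```text
scene die 587.5 circle [ 546.8 -310.5   29.4] rect ((546.9885864257812, -310.3038635253906), (57.44609832763672, 56.354652404785156), 56.23030471801758)
scene ring 1294.5 circle [542.5 302.3  70. ] rect ((545.341796875, 298.6068115234375), (114.86872863769531, 121.75922393798828), 56.318363189697266)
scene barrel 2597.0 circle [531.1  66.7 109.3] rect ((519.6575927734375, 61.16383361816406), (109.5194091796875, 207.63653564453125), 28.78898811340332)
top die 312.0 circle [ 542.3 -309.5   30.2] rect ((542.3834228515625, -309.4342041015625), (55.30882263183594, 57.59727478027344), 0.30761227011680603)
top ring 1164.5 circle [534.3 305.1  58.1] rect ((534.5452880859375, 305.4163513183594), (114.28572082519531, 106.43952178955078), 46.86602020263672)
top barrel 1780.0 circle [532.9  46.6  89.4] rect ((543.24072265625, 52.18157196044922), (111.42062377929688, 159.32774353027344), 27.640310287475586)
die nozzle top [ 541.54927454 -311.85591522   40.        ] [ 546.47744511 -309.32994846   40.        ]
foot holes [[503.7622398  104.44528755  12.        ]
 [564.6656061  -10.93433992  12.        ]] [534.21392295  46.75547381  12.        ] -62.17257790777103
rim [531.49538954  44.93867293 118.        ] [543.13166065  43.55006023 118.        ]
box [[ 537.51162427 -497.35253446    0.        ]
 [ 246.76757401 -513.6936158     0.        ]] (array([ 490.34271713, -408.91909603,  383.50832924]), np.float64(20.402170508754434))
```

View pics/m2.png

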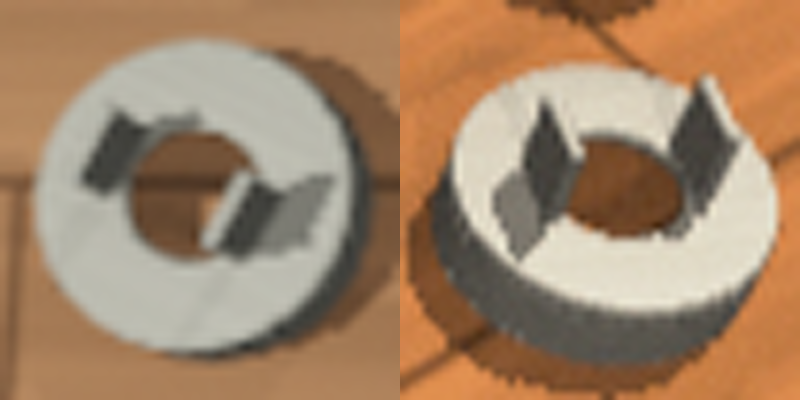

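send_rows --pt "6.8 -21.2 -3 0" --pt "6.8 -21.2 -3 0" --pt "6.8 -21.2 -3 0" --pt "6.8 -21.2 -3 0" --pt "6.8 -21.2 -3 0" --pt "44.2 -18.0 12 0" --pt "44.2 -18.0 12 0" --pt "44.2 -18.0 12 0" --pt "44.2 -18.0 12 0" --pt "44.2 -18.0 12 0" --pt "44.2 -18.0 12 0" --pt "44.2 -18.0 12 0" --pt "44.2 -18.0 12 0" --pt "44.2 -18.0 12 0" --pt "44.2 -18.0 12 0" --pt "44.2 -18.0 12 0" --pt "44.2 -18.0 12 0" --pt "44.2 -18.0 12 0" --grip 0

```text
t: 2.1
tool_pos: [543.9, -311.7, 123.5]
tcp_rot: [3.113, 0.42, 0.002]
force: [0.3, 0.6, 0.3]
finger_gap: 1.0
```

```bash
cat >> h.py <<'E'
from scipy.spatial.transform import Rotation as R
def row(xyz,psi=None):
    """move row from the current pose to world xyz with jaw line at psi deg"""
    st=env.read_state();M=R.from_rotvec(st["tcp_rot"]).as_matrix();d=M.T@(np.array(xyz,float)-st["tool_pos"])/10
    p=np.degrees(np.arctan2(M[1,1],M[0,1]));tn=0 if psi is None else -(psi-p)
    return np.round([*d,tn],2),"psi",round(p,1)
E
python3 - <<'E'
from h import *
st=env.read_state();print(st["t"],st["tool_pos"],st["force"],st["q"])
print(row((544,-310,24)))
s=get_image("scene");t=get_image("top")
cv2.imwrite("pics/m3.png",np.hstack([crop(s,(222,285),40,400),crop(t,(422,186),40,400)]))
print(proj(s,(544,-310,40)),proj(t,(544,-310,40)))
E
```

```text
2.1 [ 543.91478295 -311.70295584  123.48518186] [0.32561385 0.64218094 0.27804536] [-6.32494448e-01  3.41243267e-01  1.69613002e+00  5.12100885e-04
  1.10288669e+00  6.69905002e-01]
(array([ 0.04, -0.17,  9.95,  0.  ]), 'psi', np.float64(-74.6))
[[219.15489001 294.37223338]] [[421.90167508 182.82931977]]
```

View pics/m3.png

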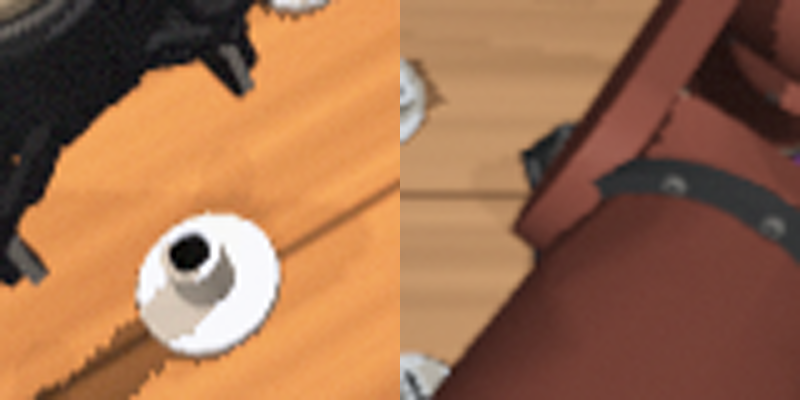

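Run:
```python
from h import *
s=get_image("scene")
for z in(115,120,125):print(z,proj(s,(543.9,-311.7,z)),plane(s,(196,263.2),z))
```

```text
115 [[208.8366836  280.01997643]] [[ 500.02579963 -317.93410777  115.        ]]
120 [[208.13889554 278.93537042]] [[ 502.98326673 -317.68921313  120.        ]]
125 [[207.43223056 277.83696659]] [[ 505.94073384 -317.44431848  125.        ]]
```

The fingertip midpoint in the scene view is (210,281), against a predicted (209,280). My first conversion used the wrong scale. The arm and camera agree, so I descend and grip.

send_rows --pt "0.05 -0.2 5 0" --pt "0.05 -0.2 9.7 0" --pt "0.05 -0.2 9.9 0" --pt "0.05 -0.2 9.9 0" --pt "0.05 -0.2 9.9 0" --pt "0.05 -0.2 9.9 0"

```text
t: 2.85
tool_pos: [546.7, -311.1, 27.7]
tcp_rot: [3.109, 0.42, 0.009]
force: [0.0, 0.4, 0.6]
finger_gap: 1.003
```

send_rows --pt "0 0 0 0" --pt "0 0 0 0" --pt "0 0 0 0" --pt "0 0 0 0" --pt "0 0 0 0" --pt "0 0 0 0" --pt "0 0 0 0" --pt "0 0 0 0" --pt "0 0 0 0" --pt "0 0 0 0" --pt "0 0 0 0" --pt "0 0 0 0" --grip 255

```text
t: 4.05
tool_pos: [547.1, -311.4, 28.2]
tcp_rot: [3.108, 0.42, 0.01]
force: [1.4, -0.3, 6.3]
finger_gap: 0.259
```

send_rows --pt "0 0 -5 0" --pt "0 0 -10 0" --pt "0 0 -15 0" --pt "0 0 -19 0" --pt "8.4 -34.6 -19 0" --pt "8.4 -34.6 -19 0" --pt "8.4 -34.6 -19 0" --pt "8.4 -34.6 -19 0" --pt "8.4 -34.6 -19 0" --pt "8.4 -34.6 -19 0" --pt "8.4 -34.6 -19 0" --pt "8.4 -34.6 -19 0" --pt "8.4 -34.6 -19 0" --pt "8.4 -34.6 -19 0" --pt "8.4 -34.6 -19 0" --pt "8.4 -34.6 -19 0"

```text
t: 5.65
tool_pos: [534.9, 43.8, 216.3]
tcp_rot: [3.108, 0.416, 0.009]
force: [-0.8, -0.9, -1.6]
finger_gap: 0.259
```

Run:
```python
from h import *
st=env.read_state();print(st["t"],st["tool_pos"],st["force"],st["finger_gap"],st["tcp_rot"])
print(row((536,45,160)))
s=get_image("scene");t=get_image("top")
cv2.imwrite("pics/m4.png",np.hstack([crop(s,(360,170),60,480),crop(t,(295,186),30,300).repeat(1,0) if 0 else cv2.resize(crop(t,(295,186),50,480),(320,480))]))
p=st["tool_pos"];print(proj(s,p-[0,0,28]),proj(s,(536,45,118)))
```

```text
5.65 [534.94992952  43.79978467 216.28387008] [-0.75321623 -0.85127229 -1.56538407] 0.2587342715810694 [3.1083442  0.41634384 0.00920023]
(array([ 0.1 , -0.12,  5.63,  0.  ]), 'psi', np.float64(-74.7))
[[365.73002745 166.68097314]] [[362.98978134 188.15552631]]
```

View pics/m4.png

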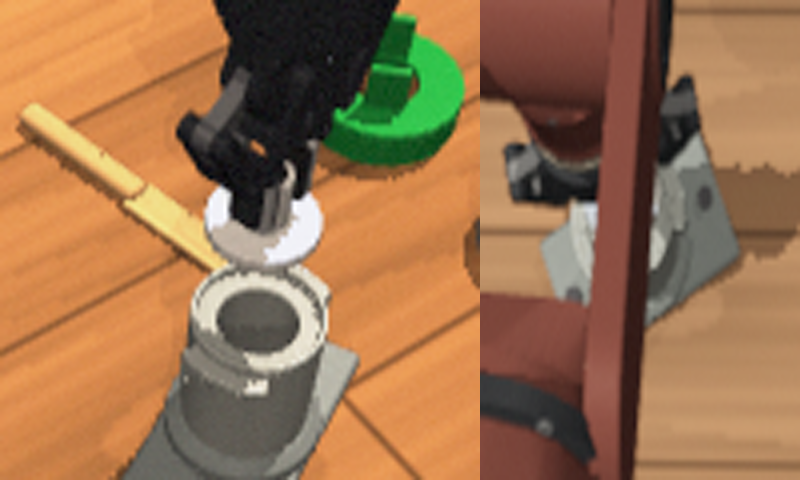

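Run:
```python
from h import *
s=get_image("scene");p=env.read_state()["tool_pos"]
px=s["pixels"][110:230,300:420]
h=cv2.cvtColor(px,cv2.COLOR_RGB2HSV)
# die flange: low-saturation bright blob above row ~ 176
m=((h[...,1]<60)&(h[...,2]>110)).astype(np.uint8);m[68:]=0;m[:46]=0
n,l,st,c=cv2.connectedComponentsWithStats(m);k=1+st[1:,4].argmax();cc=np.argwhere(l==k)[:,::-1]
e=cv2.fitEllipse(cv2.convexHull(cc.astype(np.int32)));print("flange",st[k],e)
d=plane(s,np.array(e[0])+[300,110],p[2]-22)[0];print("die axis",d,"offset",d-p)
hole=plane(s,(364.5,190.2),112)[0];print("hole",hole)
```

```text
flange [ 51  46  30  22 409] ((65.11661529541016, 56.99030303955078), (28.936922073364258, 29.83620262145996), 90.95199584960938)
die axis [538.69907241  38.54310609 194.53205653] offset [  3.69134186  -5.7559482  -22.        ]
hole [538.8921038   47.58489529 112.        ]
```

send_rows --pt "0.34 -0.24 4 0" --pt "0.34 -0.24 6.3 0" --pt "0.34 -0.24 6.3 0" --pt "0.34 -0.24 6.3 0" --pt "0.34 -0.24 6.3 0"

```text
t: 6.3
tool_pos: [539.6, 47.0, 155.5]
tcp_rot: [3.108, 0.417, 0.015]
force: [0.5, -0.2, -0.5]
finger_gap: 0.259
```

Run:
```python
from h import *
st=env.read_state();p=st["tool_pos"];print(st["t"],p,st["force"])
print(row((537.5,47,138)))
s=get_image("scene");im=cv2.resize(s["pixels"][150:230,310:420,::-1],(770,560),interpolation=cv2.INTER_CUBIC)
a=np.linspace(0,2*np.pi,60)
def c(x,y,z,r,col):
    q=(proj(s,np.c_[x+r*np.cos(a),y+r*np.sin(a),0*a+z])-[310,150]+.5)*7
    cv2.polylines(im,[q.astype(np.int32)],True,col,1)
c(p[0],p[1],p[2]-20,29,(0,0,255));c(537.5,47,118,37,(255,0,0));c(537.5,47,12,1,(0,255,0))
cv2.imwrite("pics/m5.png",im)
```

```text
6.3 [539.60630165  47.01557092 155.46462988] [ 0.53850976 -0.15917355 -0.50043474]
(array([-0.22, -0.07,  1.74,  0.  ]), 'psi', np.float64(-74.7))
```

View pics/m5.png

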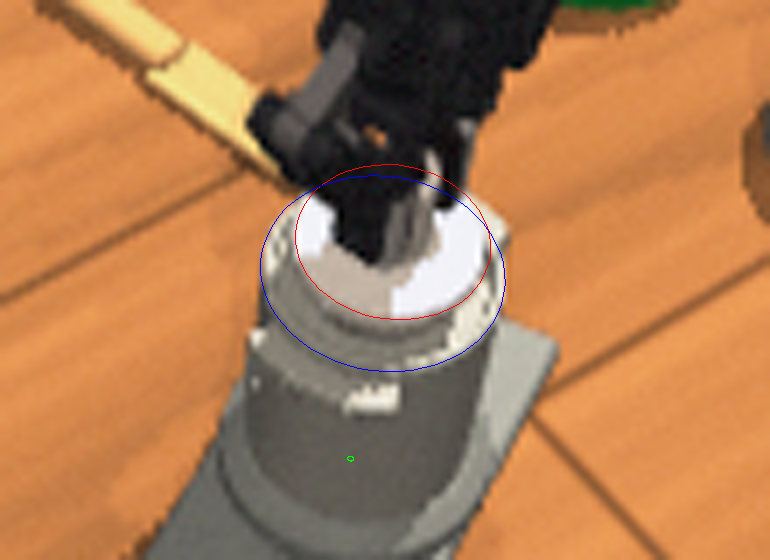

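The overlay agrees: the red circle lies on the flange and the blue one on the rim, each within about a pixel (2 mm). Lowering gently now.

send_rows --pt "-0.26 -0.02 0 0" --pt "-0.26 -0.02 0.3 0" --pt "-0.26 -0.02 0.6 0" --pt "-0.26 -0.02 0.9 0" --pt "-0.26 -0.02 1.2 0" --pt "-0.26 -0.02 1.4 0" --pt "-0.26 -0.02 1.5 0" --pt "-0.26 -0.02 1.5 0"

```text
t: 7.15
tool_pos: [537.3, 46.5, 140.5]
tcp_rot: [3.108, 0.417, 0.015]
force: [-0.6, -0.0, -1.0]
finger_gap: 0.259
```

send_rows --pt "0 0 0.08 0" --pt "0 0 0.08 0" --pt "0 0 0.08 0"

```text
t: 7.45
tool_pos: [537.6, 46.5, 140.2]
tcp_rot: [3.108, 0.417, 0.017]
force: [-1.1, 0.7, 1.9]
finger_gap: 0.26
```

send_rows --pt "0 0 0 0" --pt "0 0 0 0" --pt "0 0 0 0" --pt "0 0 0 0" --pt "0 0 0 0" --grip 110

```text
t: 7.95
tool_pos: [537.6, 46.5, 140.1]
tcp_rot: [3.108, 0.417, 0.016]
force: [-0.2, 0.0, -0.2]
finger_gap: 0.571
```

send_rows --pt "0 0 -3 0" --pt "0 0 -7 0" --pt "0 0 -10 0" --pt "0 0 -10 0"

```text
t: 8.35
tool_pos: [540.1, 46.9, 246.3]
tcp_rot: [3.106, 0.417, 0.034]
force: [1.0, 0.1, -0.3]
finger_gap: 0.569
```

Run:
```python
from h import *
s=get_image("scene");t=get_image("top")
print("top faces",plane(t,(202.2,185.4),30)[0],plane(s,(442.8,164.7),30)[0])
ang=lambda P:(P.round(1),P.mean(0).round(1),np.degrees(np.arctan2(*(P[1]-P[0])[1::-1])))
f=lambda p:np.array([((x-400)*.13+415,y*.13+140) for x,y in p]);g=lambda p:np.array([(x*.12+179,y*.12+162) for x,y in p])
print("scene wings",*ang(plane(s,f([(563,127),(725,108)]),64)))
print("scene wing edges",ang(plane(s,f([(545,95),(582,158)]),64))[2],ang(plane(s,f([(710,78),(740,138)]),64))[2])
print("top wing",*ang(plane(t,g([(101,148),(220,208)]),64)),"edges",ang(plane(t,g([(118,110),(85,185)]),64))[2],ang(plane(t,g([(243,175),(207,248)]),64))[2])
print(row((538,304,246),65))
im=cv2.resize(s["pixels"][140:240,305:415,::-1],(550,500),interpolation=cv2.INTER_CUBIC);cv2.imwrite("pics/m6.png",im)
```

```text
top faces [535.0052956  306.98430543  30.        ] [542.56052054 306.9793518   30.        ]
scene wings [[530.1 283.6  64. ]
 [553.1 332.8  64. ]] [541.6 308.2  64. ] 64.91468054403985
scene wing edges -19.216461537463342 -24.740394091136668
top wing [[544.4 326.4  64. ]
 [524.6 285.9  64. ]] [534.5 306.2  64. ] -116.05894509039415 edges 159.71655777423305 156.77177677021314
(array([   6.88,  -24.76,   -0.62, -139.71]), 'psi', np.float64(-74.7))
```

View pics/m6.png

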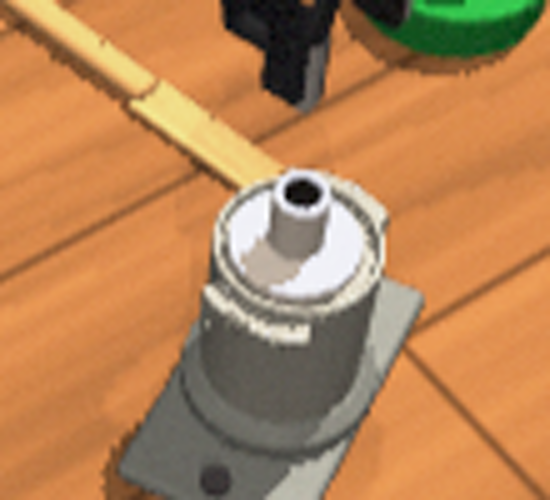

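The die sits flat in the recess, with its nozzle at (302,190) in the crop and an even rim all round. Next is the ring.

send_rows --pt "7.1 -24.9 0 -139.6" --pt "7.1 -24.9 0 -139.6" --pt "7.1 -24.9 0 -139.6" --pt "7.1 -24.9 0 -139.6" --pt "7.1 -24.9 0 -139.6" --pt "7.1 -24.9 0 -139.6" --pt "7.1 -24.9 0 -139.6" --pt "7.1 -24.9 0 -139.6" --pt "7.1 -24.9 0 -139.6" --pt "7.1 -24.9 0 -139.6" --pt "7.1 -24.9 0 -139.6" --pt "7.1 -24.9 0 -139.6" --pt "7.1 -24.9 10 -139.6" --pt "7.1 -24.9 10 -139.6" --pt "7.1 -24.9 10 -139.6" --pt "7.1 -24.9 10 -139.6" --pt "7.1 -24.9 10 -139.6" --pt "7.1 -24.9 10 -139.6" --pt "7.1 -24.9 10 -139.6" --pt "7.1 -24.9 10 -139.6" --grip 0

```text
t: 10.45
tool_pos: [540.6, 305.2, 139.0]
tcp_rot: [0.681, 3.054, -0.004]
force: [0.2, 0.2, -0.3]
finger_gap: 1.003
```

```bash
cat >> h.py <<'E'
def over(circs,pts,box,f,name):
    s=get_image("scene");x0,y0,x1,y1=box
    im=cv2.resize(s["pixels"][y0:y1,x0:x1,::-1],None,fx=f,fy=f,interpolation=cv2.INTER_CUBIC);a=np.linspace(0,2*np.pi,60)
    for x,y,z,r in circs: cv2.polylines(im,[((proj(s,np.c_[x+r*np.cos(a),y+r*np.sin(a),0*a+z])-[x0,y0]+.5)*f).astype(np.int32)],True,(0,0,255),1)
    for p in pts: cv2.circle(im,tuple(((proj(s,p)[0]-[x0,y0]+.5)*f).astype(int)),3,(255,0,0),1)
    cv2.imwrite(name,im)
E
python3 - <<'E'
from h import *
st=env.read_state();p=st["tool_pos"];print(st["t"],p,st["q"]);print(row((540,307,46),65))
u=np.array([np.cos(np.radians(65)),np.sin(np.radians(65)),0])
over([(540,307,30,54),(540,307,30,23)],[(540,307,64)+27*k*u*1. for k in(-1,1)]+[p+42*k*u+[0,0,1] for k in(-1,1)],(395,110,495,210),6,"pics/m7.png")
E
```

```text
10.45 [540.62518203 305.15053758 139.04140422] [ 0.40543698  0.30699686  1.70806024 -0.01069312  1.11759148 -0.72181507]
(array([ 0.26,  0.14,  9.3 , -0.15]), 'psi', np.float64(64.9))
```

View pics/m7.png

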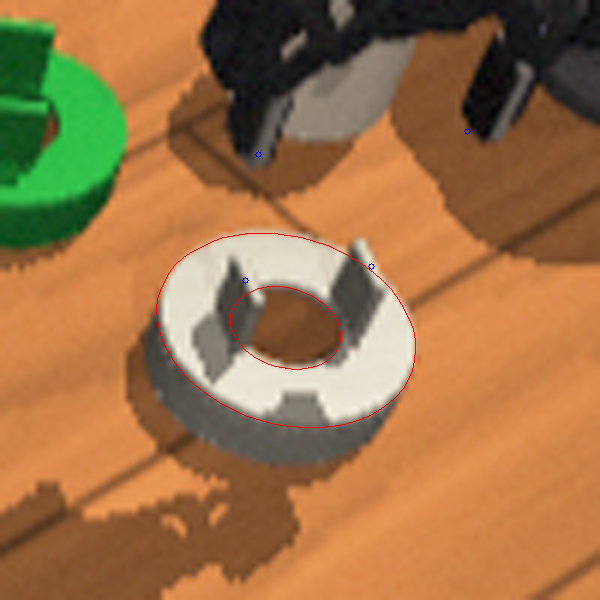

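The circles at (540,307) fit the ring's top face, and the markers land on the wing tops. Descending and gripping.

send_rows --pt "0.2 0.15 4 0" --pt "0.2 0.15 8 0" --pt "0.2 0.15 9.3 0" --pt "0.2 0.15 9.3 0" --pt "0.2 0.15 9.3 0" --pt "0.2 0.15 9.3 0"

```text
t: 11.1
tool_pos: [542.9, 307.9, 49.0]
tcp_rot: [0.68, 3.05, 0.001]
force: [0.3, 0.3, 0.3]
finger_gap: 1.0
```

send_rows --pt "0 0 0 0" --pt "0 0 0 0" --pt "0 0 0 0" --pt "0 0 0 0" --pt "0 0 0 0" --pt "0 0 0 0" --pt "0 0 0 0" --pt "0 0 0 0" --pt "0 0 0 0" --pt "0 0 0 0" --grip 255

```text
t: 12.1
tool_pos: [544.8, 308.6, 51.5]
tcp_rot: [0.679, 3.046, 0.004]
force: [0.4, -0.5, 6.5]
finger_gap: 0.665
```

send_rows --pt "0 0 -2 0" --pt "0 0 -6 0" --pt "0 0 -11 0" --pt "0 0 -16 0" --pt "0 0 -20 0" --pt "-10.6 -24.1 -20 37.5" --pt "-10.6 -24.1 -20 37.5" --pt "-10.6 -24.1 -20 37.5" --pt "-10.6 -24.1 -20 37.5" --pt "-10.6 -24.1 -20 37.5" --pt "-10.6 -24.1 -20 37.5" --pt "-10.6 -24.1 -20 37.5" --pt "-10.6 -24.1 -20 37.5" --pt "-10.6 -24.1 -20 37.5" --pt "-10.6 -24.1 -20 37.5" --pt "-10.6 -24.1 -20 37.5"

```text
t: 13.7
tool_pos: [534.2, 46.9, 251.7]
tcp_rot: [1.621, 2.67, 0.015]
force: [-0.4, 0.6, -2.7]
finger_gap: 0.662
```

Run:
```python
from h import *
st=env.read_state();p=st["tool_pos"];print(st["t"],p,st["force"],st["finger_gap"]);r=row((540,45,225),27.5);print(r)
ps=np.radians(r[2]);n=np.array([np.sin(ps),-np.cos(ps),0])
c=p-4*n;print(c)
over([(c[0],c[1],p[2]-51.5,54),(c[0],c[1],p[2]-21.5,54),(537,46.5,118,37)],[c+[0,0,-51.5],(537,46.5,152)],(305,110,425,230),6,"pics/m8.png")
```

```text
13.7 [534.17797383  46.9483418  251.70996953] [-0.39733978  0.58452764 -2.68814678] 0.6623437998748621
(array([-0.41,  0.38,  2.68, -0.02]), 'psi', np.float64(27.5))
[532.33097937  50.49638513 251.70996953]
```

View pics/m8.png

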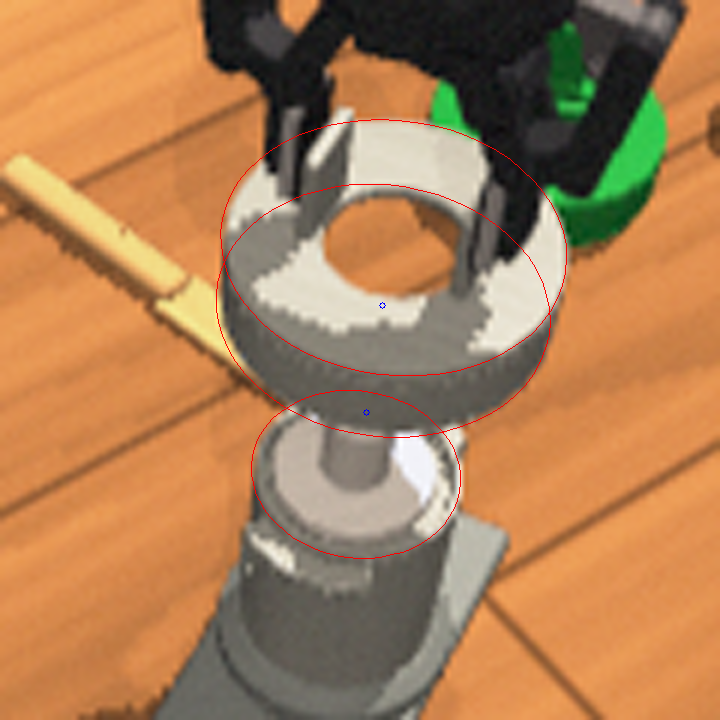

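The ring is held level and its outline matches the prediction to within about 1 mm. The rim circle also fits. Now I align and lower to just above the rim.

send_rows --pt "-0.59 0.16 0 0" --pt "-0.59 0.16 2 0" --pt "-0.59 0.16 4 0" --pt "-0.59 0.16 5.5 0" --pt "-0.59 0.16 6.8 0" --pt "-0.59 0.16 7.5 0" --pt "-0.59 0.16 7.5 0" --pt "-0.59 0.16 7.5 0"

```text
t: 14.55
tool_pos: [540.4, 42.1, 177.4]
tcp_rot: [1.621, 2.669, 0.015]
force: [-0.5, -0.4, -2.3]
finger_gap: 0.667
```

Run:
```python
from h import *
st=env.read_state();p=st["tool_pos"];print(st["t"],p,st["force"],st["finger_gap"]);print(row((538.4,42.4,147.5),27.5))
c=p+[-1.4,4.1,0]
over([(c[0],c[1],p[2]-51.5,54),(c[0],c[1],p[2]-21.5,54),(c[0],c[1],p[2]-21.5,23)],[(537,46.5,152)],(305,110,425,230),6,"pics/m9.png")
```

```text
14.55 [540.40516736  42.13245531 177.36367565] [-0.48131013 -0.39691024 -2.34267176] 0.6670952419220593
(array([ 0.15, -0.22,  2.98, -0.03]), 'psi', np.float64(27.5))
```

View pics/m9.png

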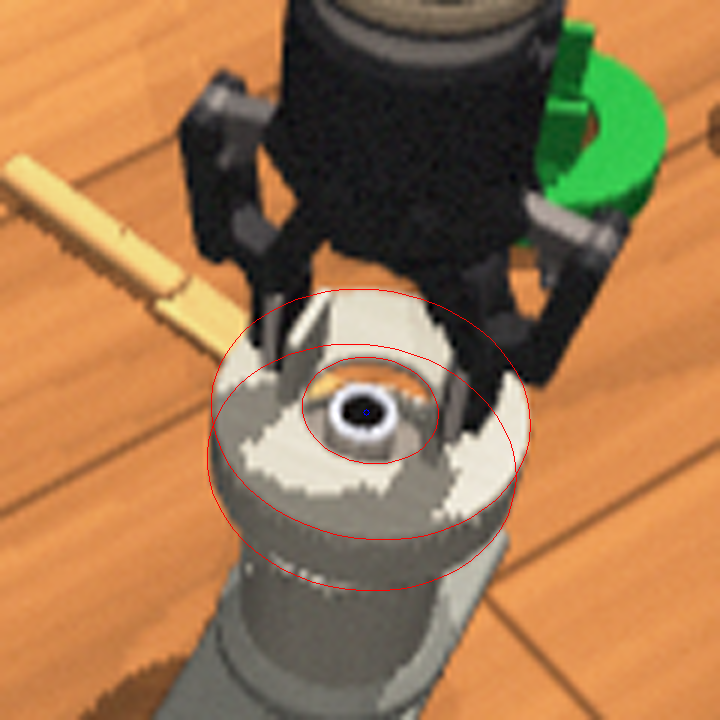

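send_rows --pt "0.15 -0.22 0.2 0" --pt "0.15 -0.22 0.6 0" --pt "0.15 -0.22 1 0" --pt "0.15 -0.22 1.4 0" --pt "0.15 -0.22 1.7 0" --pt "0.15 -0.22 2.0 0" --pt "0.15 -0.22 2.0 0"

```text
t: 15.3
tool_pos: [538.1, 42.4, 157.0]
tcp_rot: [1.621, 2.669, 0.015]
force: [0.5, -0.1, -3.1]
finger_gap: 0.665
```

send_rows --pt "0 0 0.2 0" --pt "0 0 0.4 0" --pt "0 0 0.6 0" --pt "0 0 0.75 0" --pt "0 0 0.85 0" --pt "0 0 0.85 0"

```text
t: 15.9
tool_pos: [538.1, 42.4, 148.3]
tcp_rot: [1.621, 2.669, 0.015]
force: [-0.9, 0.8, -2.7]
finger_gap: 0.662
```

It is down past the lugs with no contact force. Now the clockwise turn of 90°, keeping the ring's centre fixed.

send_rows --pt "0 0 0.04 0" --pt "0.02 -0.06 0.04 8" --pt "0.04 -0.11 0.04 16" --pt "0.06 -0.17 0.04 24" --pt "0.09 -0.22 0.04 32" --pt "0.13 -0.27 0.04 40" --pt "0.18 -0.31 0.04 48" --pt "0.23 -0.34 0.04 56" --pt "0.29 -0.36 0.04 64" --pt "0.34 -0.38 0.04 72" --pt "0.4 -0.38 0.04 80" --pt "0.45 -0.38 0.04 87" --pt "0.48 -0.38 0.04 90" --pt "0.48 -0.38 0.04 90" --pt "0.48 -0.38 0.04 90"

```text
t: 17.4
tool_pos: [533.0, 44.9, 148.4]
tcp_rot: [3.044, 0.746, 0.033]
force: [0.4, 0.3, -0.5]
finger_gap: 0.665
```

Run:
```python
from h import *
st=env.read_state();p=st["tool_pos"];print(st["t"],p,st["force"],st["ft_torque"],st["finger_gap"]);print(row((533,45,147.5),-62.5))
over([(537,46.5,126,54),(537,46.5,126,23)],[],(305,110,425,230),6,"pics/m10.png")
```

```text
17.4 [533.04923663  44.86858295 148.41317315] [ 0.43694821  0.28687962 -0.49058408] [-0.03064527  0.02394238 -0.02367647] 0.665199443633535
(array([-0.  , -0.02,  0.09,  0.02]), 'psi', np.float64(-62.5))
```

View pics/m10.png

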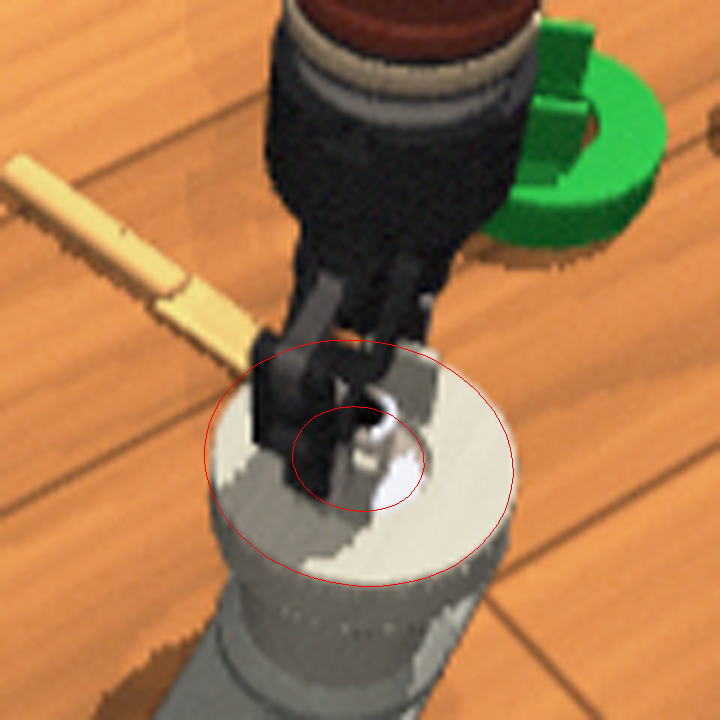

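It turned freely with almost no residual force, and the ring is concentric. Release and retreat.

send_rows --pt "0 0 0.05 0" --pt "0 0 0.05 0" --pt "0 0 0 0" --pt "0 0 0 0" --pt "0 0 0 0" --pt "0 0 0 0" --grip 0

```text
t: 18.05
tool_pos: [533.0, 44.9, 148.4]
tcp_rot: [3.045, 0.746, 0.033]
force: [-0.5, -0.0, 0.1]
finger_gap: 1.003
```

send_rows --pt "0 0 -2 0" --pt "0 0 -5 0" --pt "0 0 -9 0" --pt "0 0 -12 0" --pt "-12 0 -12 0" --pt "-12 0 -12 0" --pt "-12 0 -12 0" --pt "-12 0 -12 0"

```text
t: 18.85
tool_pos: [422.0, -11.0, 265.8]
tcp_rot: [3.045, 0.742, 0.033]
force: [0.3, -0.5, -0.2]
finger_gap: 1.002
```

Run:
```python
from h import *
st=env.read_state();print(st["t"],st["tool_pos"],st["force"],st["finger_gap"])
u=np.array([np.cos(np.radians(-62.5)),np.sin(np.radians(-62.5)),0])
over([(537,46.5,126,54),(537,46.5,152,12)],[(537,46.5,160)+k*26*u for k in(-1,1)],(305,110,425,230),6,"pics/m11.png")
```

```text
18.85 [421.99294026 -11.03709545 265.79560064] [ 0.31759173 -0.49996274 -0.15248379] 1.0022907694140366
```

Run:
```python
from h import *
s=get_image("scene");h=cv2.cvtColor(s["pixels"],cv2.COLOR_RGB2HSV)
m=(h[...,1]<75).astype(np.uint8);a=np.linspace(0,2*np.pi,200)
for z in(122,126,130):
    q=proj(s,np.c_[537+54*np.cos(a),46.5+54*np.sin(a),0*a+z]);L=q[q[:,0].argmin()];Rr=q[q[:,0].argmax()]
    print(z,"pred left/right",L.round(1),Rr.round(1))
for r in range(178,192,3):
    c=np.flatnonzero(m[r,325:405])+325;print(r,c.min(),c.max())
# vertical wing edges: dark/light blobs over the ring (grey value patch)
g=cv2.cvtColor(s["pixels"],cv2.COLOR_RGB2GRAY)
u=np.array([np.cos(np.radians(-62.5)),np.sin(np.radians(-62.5)),0]);w=np.array([-u[1],u[0],0])
for k in(-1,1):print("wing top ends px",[proj(s,np.array([537,46.5,160])+k*26*u+j*14*w)[0].round(1).tolist() for j in(-1,1)])
print(g[162:200:2,338:392:2])
```

```text
122 pred left/right [338.5 186.6] [389.7 189. ]
126 pred left/right [338.6 185.5] [390.  187.9]
130 pred left/right [338.7 184.3] [390.3 186.8]
178 343 386
181 341 388
184 341 389
187 340 390
190 340 390
wing top ends px [[365.0, 164.6], [377.4, 169.7]]
wing top ends px [[354.1, 182.0], [366.9, 187.4]]
[[205 207 206 207 172 138 140 144 143 144 139 133 132 122  94 109 130 140
  153 158 158 161 159 151 146 144 146]
 [209 203 205 206 203 187 144 142 138 133 134 125 101 110 138 140 143 146
  149 162 156 153 145 145 146 147 151]
 [152 213 201 202 207 203 200 154 130 126 103 106 140 144 138 202 194 150
  155 154 147 144 144 152 158 157 155]
 [ 79 114 207 204 203 208 202 200 183 183 196 208 212 206  91 101 146 202
  202 165 143 153 155 157 154 151 147]
 [144 123  87 183 208 202 208 214 214 217 217 207 215 208  91  91  94  95
  125 181 185 159 157 153 151 149 153]
 [141 133 129  74 149 211 215 216 215 219 202 213 209 206  91  91  93  95
   94  89 118 207 150 149 150 148 149]
 [132 132 112  84 200 216 218 216 217 216 210 209 221 230 213 110  94  96
   91  92 188 219 218 155 146 148 147]
 [127
[... 651 characters left out ...]
 220 225 222 222 222]
 [160 131 213 214 218 211 222 219 172  94  89  97  95 126 183 126 227 238
  238 135 221 220 223 222 221 221 225]
 [152  88 209 217 214 218 219 219 173  90  90  94  95  91  91 155 238 238
  238 168 219 223 222 219 222 224 223]
 [158  58 214 216 213 221 218 218 121  94  89  92  91  91  91 237 238 237
  232 220 222 222 223 221 221 222 205]
 [156  69 156 213 219 215 219 219 118  96  89  94  93  90  94 238 238 231
  218 220 222 224 222 220 224 222 150]
 [147  72 104 195 220 218 166 125 121 125 116 110  93  92  88 219 218 218
  219 222 223 223 221 222 221 222 141]
 [148  96  79 113 216 219 125 125 126 125 123 130 122  94 151 221 214 219
  220 223 225 223 221 221 222 141 153]]
```

```bash
python3 -c "
from station import order;print(order.close_job())"
```

```text
the job is handed in; nothing more can be done
None
```

The die is in the barrel mouth and the lock ring is locked over it. I handed the job in at about 19 s of the 54 s allowed; handing in gives no verdict.

- **Die:** I gripped the white round-nozzle die by its nozzle and lowered it into the recess. A picture taken before I fetched the ring showed it flat and centred.
- **Ring:** I lowered the steel winged ring with its wings 90° counter-clockwise of the lugs. It went past the lugs with no contact force. I turned it 90° clockwise to the lugs' line with almost no resistance, opened the gripper and moved the arm clear.

**Last checks:**
- **Ring position:** The ring's left and right edges in the scene camera were at columns 340–390, against a predicted 338.6–390. That puts it within about 2 mm of the barrel axis as I measured it.
- **Wings:** The wing tops were within about 3 pixels and a few degrees of the lugs' line.
- **Gripper:** It was open and clear, and the force reading was within noise of zero.

**What disagreed or could not be checked:**
- The two cameras differed by 5–7 mm in x. I relied mostly on the scene camera, which matched where the arm actually was.
- The final picture could not be viewed because the 12-picture limit was reached, so the last look at the ring was numeric only.
- I did not measure the ring's final height from the images. It rests on the arm's height at release, which was about 1 mm above nominal.

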